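# Restock the fitter's foam tool tray

## Robot

A 6-joint arm with a two-finger parallel gripper is mounted at the origin on a cart in front of the work surface, level with it; the furniture and walls round the work are solid. World frame = base frame: x ahead of the robot, y to its left, z up, the work surface at z = 0. Lengths are in m, angles in rad, forces in N, time in s.
With the tool pointing down it reaches from about 0.3 to 0.875 m from the base axis. Payload 6.4 kg.
Tool frame: the origin (TCP) lies at the centre of the arm's flange, where the gripper is bolted on; the fingertips stand bot.tip_extent ahead of it and the grasp point (between the pads) lies 147 mm ahead of it (bot.tip_extent is the distance from the TCP to the fingertips, in m); z points along the fingers, y is the line along which they close (so a half turn about z gives the same grasp; the last joint's range is limited). The gripper opens to 88 mm and grips with 3 to 60 N. Pads are 18 mm wide; open, the fingers measure 123 mm over their backs; the gripper's body (75 mm by 187 mm) begins 45 mm behind the grasp point.
Start: joints at [1.003, 0.181, 1.607, -0, 1.354, -0.206], TCP at [0.204, 0.538, 0.405] pointing down, gripper open.
Joint ranges: [-2.99, 2.99], [-0.89, 2.07], [0.3, 2.58], [-1.14, 4.28], [0, 2.63], [-3.12, 3.12]. Speed limits (rad/s): [2.57, 2.57, 3.01, 3.14, 3.14, 3.14].

## Interface

Orientations are given as a 3x3 rotation matrix whose columns are the frame's x, y, z axes.
In Python, from workcell import bot gives the robot as it stands.
- The arm moves only by the shell command python3 -m inch 'ROWS' [FORCE]. ROWS is JSON, a list of rows, each a list of 3 entries, a list of its own where there are three numbers: the gripper's target within -1 to 1 (fully open at 1, half-way at 0, shut at -1), then the shift along the tool's x, y, z in m, then the turn, a rotation vector about the tool's x, y, z in degrees. A call has 1 to 12 rows; each row shifts and turns the commanded pose from where the row before left it, along the tool's axes as they then stand; what a row does not reach is not made up. A row lasts 1/12 s, in which the tool goes at most 41.7 mm and 7.16 degrees, less where a joint would pass 70% of its speed; a pose out of reach is approached as far as the arm can. A call is refused whole if a number of a shift passes 0.0417 or a number of a turn 7.16, either way. A call with a gripper value outside its range is refused whole. The fingers move at their own pace and stop on an object; FORCE is the grip in N (left out, the last holds). Time passes only in rows, so rows that do not move let the fingers close. It gives the time, the measured TCP pose, the force, the opening and the grip force at its end, in the units of the state.
- bot.get_state(): the state, without advancing time (a new reading comes with each control period).
- bot.read_camera(name): name is "scene" or "top" or "wrist"; returns the picture (400x640x3 uint8, red, green, blue); there is no depth.
- bot.camera_info(name): a dict with "camera_matrix" (3x3 intrinsics, pixels), "dist" ([k1, k2, p1, p2, k3] as OpenCV has them; the pictures are not rectified), "rvec" (rotation vector, rad) and "tvec" (3), from world to camera coordinates, as OpenCV has them; the wrist camera has in their place "mount" (4x4, takes a point from camera to tool coordinates, whose origin is the TCP and whose axes are the flange's). Camera axes: x right, y down, z forward; pixel columns grow to the right and rows downward; lengths in m; the calibration is good to about 2 mm. A picture is of the moment at which its call begins: read the wrist's pose just before it. camera_info takes no time and is no camera call.
- bot.close_job(): hands the job in; it is judged then, once.
The state is a dict: "clock": time; "qpos": joint angles; "dq": joint speeds; "tau": joint torques, N m; "tool_pos": TCP position; "tcp_rot": TCP orientation; "ft_force": force on the tool from outside, world axes, zero at the start; "ft_torque": the same for the moment, N m; "width": finger opening in m; "grip_force": force on a finger pad.
Only numpy, scipy, OpenCV 4.12 (cv2) and the standard library are available. Lean on these libraries where they do the work, as an engineer would, in place of code of your own. Each camera call takes 0.05 s, during which the arm holds its last target. There are 200 camera calls.

## Task

The fitter's four hand tools have been left on the bench: put the cold chisel, the centre punch, the combination spanner and the tape measure back in the foam tool tray, each lying fully down in the cut-out of its own shape and size. Let go of them all and leave every tool at rest in its place.

Things in the scene. Friction and masses are not known exactly. Their poses are not given: they have to be found in the camera images.
- chisel: cold chisel, plain steel-grey bar with a flat blade, 154 mm long (y), 16 mm wide over the shank (20 mm at the blade half, y < -27 mm), 17 mm high, lying flat, 0.19 kg. Origin: middle of its length and width, at the underside; y along its length, z up. It can be gripped across x at the origin. Either way round fits its cut-out.
- punch: centre punch, slim grey steel, 108 mm long (y), 12 mm wide and high, lying flat, 0.06 kg. Origin: middle of its length, at the underside; y along its length, z up. Grip across x at the origin. Either way round fits.
- spanner: combination spanner, bright steel, open jaw at one end and ring at the other, 163 mm long (y), ends 24 mm wide and 8 mm thick, shank 11 mm wide between 2 and 7 mm above the underside, lying flat, 0.08 kg. Origin: middle of its length, at the underside; y along its length, z up. Grip the shank across x at the origin, tips low. Either way round fits.
- tape: yellow and black tape measure standing on its base, 35 mm wide (x), 82 mm long with its steel hook (y), 65 mm high, 0.26 kg. Origin: centre of the outline including the hook, at the underside; the case itself runs from y -26 to +40 mm and is 33 mm wide; z up. Grip it across x. Either way round fits.
- tray: grey sheet-steel tray, fixed, 289 (x) x 203 mm (y), walls 37 mm high (dipped to 20 mm mid-way along both short ends), at the right in the near bay of a welded frame of 25 mm square tube. Origin: centre of its underside on the bench, z up. Its four foam inserts, parallel to it, stand in a row at x = -105, -35, 35 and 105 mm, in varying order.
- chisel_insert: Fixed dark grey foam block, 69 (x) x 194 (y) x 40 mm high; origin: centre of its underside, 3 mm above the bench; z up. A 50 mm wide finger channel (y -25 to 25, floor 22 mm above the underside) crosses it along x. Holds the chisel: long plain straight cut-out, yellow floor, 164 (y) x 26 mm (x), centred, floor 28 mm above the underside (12 mm deep). Edges bevelled 4 mm outwards over the top 5 mm.
- punch_insert: Fixed dark grey foam block, 69 (x) x 194 (y) x 40 mm high; origin: centre of its underside, 3 mm above the bench; z up. A 50 mm wide finger channel (y -25 to 25, floor 22 mm above the underside) crosses it along x. Holds the punch: the shortest slim cut-out, yellow floor, 118 (y) x 18 mm (x), centred, floor 31 mm above the underside (9 mm deep). Edges bevelled 4 mm outwards over the top 5 mm.
- spanner_insert: Fixed dark grey foam block, 69 (x) x 194 (y) x 40 mm high; origin: centre of its underside, 3 mm above the bench; z up. A 50 mm wide finger channel (y -25 to 25, floor 22 mm above the underside) crosses it along x. Holds the spanner: cut-out with broad ends, yellow floor, 174 mm (y), 30 mm wide (x) at the ends, neck 19 mm, centred, floor 33 mm above the underside (7 mm deep). Edges bevelled 4 mm outwards over the top 5 mm.
- tape_insert: Fixed dark grey foam block, 69 (x) x 194 (y) x 40 mm high; origin: centre of its underside, 3 mm above the bench; z up. A 50 mm wide finger channel (y -25 to 25, floor 22 mm above the underside) crosses it along x. Holds the tape measure: short broad cut-out, yellow floor, 94 (y) x 41 mm (x), centred, floor 10 mm above the underside (30 mm deep). Edges bevelled 4 mm outwards over the top 5 mm.

How it is judged:
By the outcome, as a careful person would: the job done as asked, in the order asked, and still so for the second after the job is handed in, with the robot touching nothing.
It also fails if it takes over 106 s, if anything falls off the work surface, if the arm or the gripper's body presses on something with over 40 N, if the wrist force passes 120 N, or if a joint passes its speed limit or range.

## Working session

There is one attempt and no reset: what is moved stays moved. The work goes in short steps, Python scripts to look and compute and a shell command to move; the robot and the scene stay as the last step left them, time stands still between calls to the robot, and variables do not carry over. Pictures are saved under pics/ and viewed, at most 14 in all, crops included, and the job is handed in when it is done.

```bash
mkdir -p pics
cat > h.py <<'E'
import numpy as np, cv2
from workcell import bot
def snap(n,f):
    s=bot.get_state(); im=bot.read_camera(n); cv2.imwrite('pics/'+f,im[:,:,::-1]); return s,im
def ext(n,s=None):
    c=bot.camera_info(n); K=np.array(c['camera_matrix']); d=np.array(c['dist'])
    if n=='wrist':
        M=np.array(c['mount']); T=np.eye(4); T[:3,:3]=s['tcp_rot']; T[:3,3]=s['tool_pos']
        W=T@M; R=W[:3,:3]; o=W[:3,3]
    else:
        R=cv2.Rodrigues(np.array(c['rvec']))[0].T; o=-R@np.array(c['tvec']).reshape(3)
    return K,d,R,o
def cast(n,px,z,s=None):
    K,d,R,o=ext(n,s); u=cv2.undistortPoints(np.array(px,float).reshape(-1,1,2),K,d).reshape(-1,2)
    r=np.c_[u,np.ones(len(u))]@R.T
    return o+r*((z-o[2])/r[:,2])[:,None]
def proj(n,P,s=None):
    K,d,R,o=ext(n,s); rv=cv2.Rodrigues(R.T)[0]
    return cv2.projectPoints(np.array(P,float).reshape(-1,3),rv,-R.T@o,K,d)[0].reshape(-1,2)
E
python3 - <<'E'
from h import *
s,_=snap('top','top.png'); snap('scene','scene.png'); snap('wrist','wrist.png')
print({k:np.round(v,3).tolist() for k,v in s.items()}, bot.tip_extent)
for n in('top','scene','wrist'):
    K,d,R,o=ext(n,s); print(n,K[0,0],o.round(3),R[:,2].round(2))
print(np.round(bot.camera_info('wrist')['mount'],3))
E
```

```text
{'clock': 0.0, 'qpos': [1.003, 0.182, 1.608, -0.0, 1.354, -0.206], 'dq': [-0.001, -0.0, -0.0, -0.002, -0.001, -0.002], 'tau': [0.001, -43.386, -34.186, 0.07, 0.038, -0.0], 'tool_pos': [0.203, 0.538, 0.404], 'tcp_rot': [[-0.935, 0.354, -0.001], [0.354, 0.935, -0.001], [0.0, -0.002, -1.0]], 'ft_force': [0.785, 0.152, 0.485], 'ft_torque': [-0.078, -0.085, -0.006], 'grip_force': 0.0, 'width': 0.088} 0.166
top 387.66861860236844 [ 0.381 -0.085  0.869] [ 0.16 -0.03 -0.99]
scene 374.42693107014406 [ 0.076 -0.715  0.427] [ 0.53  0.73 -0.44]
wrist 315.7125924352942 [0.129 0.566 0.384] [ 0.29 -0.11 -0.95]
[[ 0.    -0.952 -0.307  0.079]
 [ 1.     0.001 -0.001  0.   ]
 [ 0.001 -0.307  0.952  0.02 ]
 [ 0.     0.     0.     1.   ]]
```

View pics/top.png

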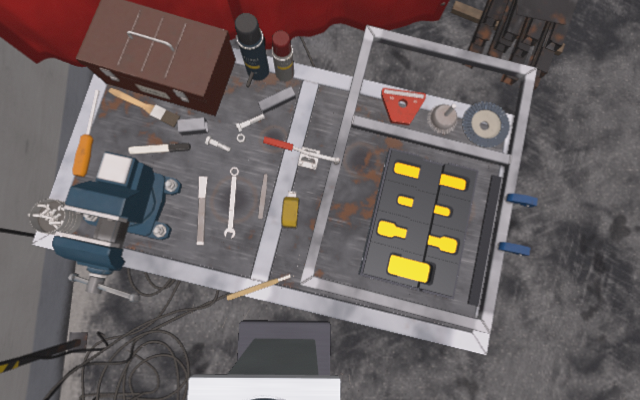

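View pics/scene.png

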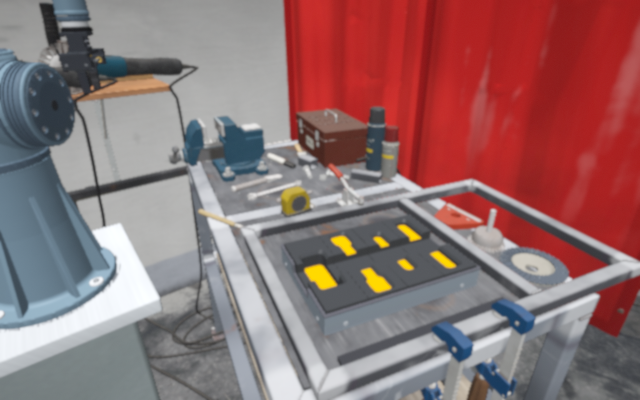

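The top view shows the chisel at about (201,210), spanner (233,203), punch (263,196) and tape (290,211). The cut-outs run from the robot outward: tape (408,268), spanner (392,230)/(443,243), punch (405,201)/(442,210), chisel (407,170)/(453,182). The scene view confirms that order and shows a low frame around the tray.

Run:
```python
from h import *
im=cv2.imread('pics/top.png'); hsv=cv2.cvtColor(im,cv2.COLOR_BGR2HSV)
m=cv2.inRange(hsv,(18,150,120),(35,255,255))
n,l,st,c=cv2.connectedComponentsWithStats(m)
for i in range(1,n):
    if st[i,4]>40: print(st[i],c[i].round(1),cast('top',c[i],.035)[0].round(4))
# tools: bright & low saturation in window
x0,y0,x1,y1=185,160,275,250
g=cv2.cvtColor(im,cv2.COLOR_BGR2GRAY)[y0:y1,x0:x1]
t,b=cv2.threshold(cv2.GaussianBlur(g,(3,3),0),0,255,cv2.THRESH_OTSU); print(t)
cs,_=cv2.findContours(b,cv2.RETR_EXTERNAL,cv2.CHAIN_APPROX_NONE)
for k in cs:
    if cv2.contourArea(k)>40:
        P=cast('top',k.reshape(-1,2)+[x0,y0],.008)[:,:2]
        (cx,cy),wh,a=cv2.minAreaRect((P*1000).astype(np.float32)); print(round(cx),round(cy),np.round(wh),round(a,1),(k.reshape(-1,2).mean(0)+[x0,y0]).round())
crop=im[60:310,60:520]
cv2.imwrite('pics/c1.png',cv2.resize(im[150:250,180:340],None,fx=5,fy=5,interpolation=cv2.INTER_CUBIC))
cv2.imwrite('pics/c2.png',cv2.resize(im[130:310,340:520],None,fx=3.3,fy=3.3,interpolation=cv2.INTER_CUBIC))
```

```text
[394 162  26  17 283] [406.4 169.7] [ 0.6    -0.2999  0.035 ]
[439 174  27  16 302] [452.5 181.5] [ 0.5755 -0.4027  0.035 ]
[398 196  15  11 125] [405.  200.8] [ 0.5296 -0.2958  0.035 ]
[282 198  16  29 392] [289.7 211.8] [ 0.4993 -0.0433  0.035 ]
[434 205  17  11 136] [441.5 210.3] [ 0.5103 -0.3761  0.035 ]
[377 221  30  17 348] [390.5 229.6] [ 0.4654 -0.2629  0.035 ]
[427 235  31  18 361] [443.1 243.2] [ 0.4382 -0.3772  0.035 ]
[388 255  42  28 782] [408.5 268.3] [ 0.383  -0.3008  0.035 ]
142.0
483 9 [128.  33.] 2.1 [270. 224.]
504 155 [153.  20.] 1.1 [201. 210.]
538 20 [ 9. 97.] 85.3 [263. 196.]
524 89 [ 23. 159.] 89.4 [232. 204.]
```

View pics/c1.png

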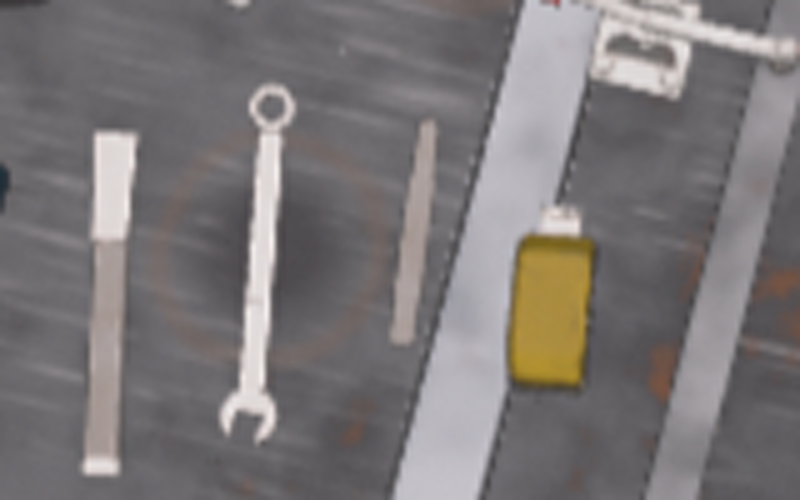

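View pics/c2.png

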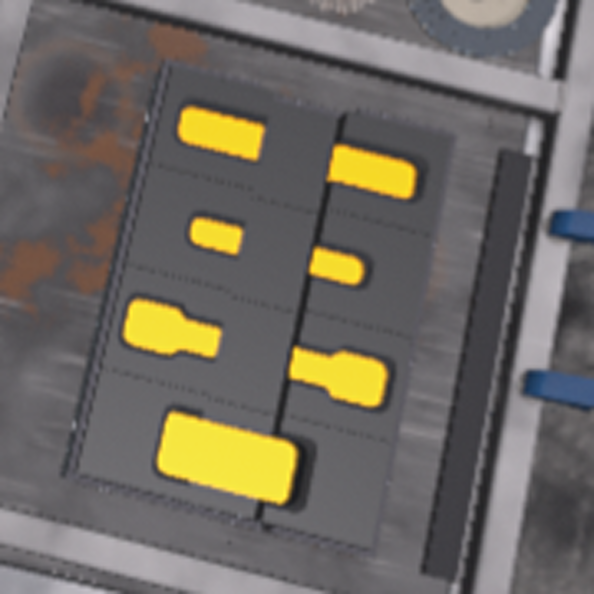

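The chisel, spanner and punch lie roughly along world x, and the tape stands beside the frame's left tube. The tray's slots are tilted about 13°, with the tape's nearest the robot. Next I'll check the frame height and move over the tools.

```bash
python3 - <<'E'
from h import *
def tri(a,b):
    Ka,da,Ra,oa=ext('top');Kb,db,Rb,ob=ext('scene')
    pa=cast('top',[a],0)[0];pb=cast('scene',[b],0)[0]
    u=(pa-oa);v=(pb-ob);A=np.c_[u,-v];t=np.linalg.lstsq(A,ob-oa,rcond=None)[0]
    return (oa+t[0]*u).round(3),(ob+t[1]*v).round(3)
for a,b in [((368,28),(472,181)),((534,70),(637,266)),((488,352),(328,372)),((302,282),(236,228))]: print(tri(a,b))
E
R='[1,[-0.0186,-0.029,0.003],[0,0,0]]'
python3 -m inch '[[1,[0,0,0],[0,0,-6.9]],[1,[0,0,0],[0,0,-6.9]],[1,[0,0,0],[0,0,-6.9]],[1,[-0.0186,-0.029,0.003],[0,0,0]],[1,[-0.0186,-0.029,0.003],[0,0,0]],[1,[-0.0186,-0.029,0.003],[0,0,0]],[1,[-0.0186,-0.029,0.003],[0,0,0]],[1,[-0.0186,-0.029,0.003],[0,0,0]],[1,[-0.0186,-0.029,0.003],[0,0,0]],[1,[-0.0186,-0.029,0.003],[0,0,0]],[1,[-0.0186,-0.029,0.003],[0,0,0]],[1,[-0.0186,-0.029,0.003],[0,0,0]]]' 15
python3 -m inch '[[1,[-0.0186,-0.029,0.003],[0,0,0]],[1,[-0.0186,-0.029,0.003],[0,0,0]],[1,[-0.0186,-0.029,0.003],[0,0,0]],[1,[-0.0186,-0.029,0.003],[0,0,0]],[1,[-0.0186,-0.029,0.003],[0,0,0]],[1,[-0.0186,-0.029,0.003],[0,0,0]],[1,[-0.0186,-0.029,0.003],[0,0,0]],[1,[0,0,0],[0,0,0]],[1,[0,0,0],[0,0,0]]]'
python3 - <<'E'
from h import *
s,_=snap('wrist','w1.png'); np.save('s1.npy',s,allow_pickle=True)
E
```

```text
(array([ 0.952, -0.217,  0.019]), array([ 0.953, -0.218,  0.02 ]))
(array([ 0.857, -0.615,  0.019]), array([ 0.856, -0.613,  0.017]))
(array([ 0.218, -0.455,  0.054]), array([ 0.259, -0.481,  0.057]))
(array([ 0.35 , -0.074,  0.024]), array([ 0.336, -0.068,  0.025]))
clock: 1.15
tool_pos: [0.3712, 0.2752, 0.3775]
tcp_rot: [[-1.0, 0.0, 0.0], [0.0, 1.0, 0.0], [-0.0, 0.0, -1.0]]
ft_force: [0.3, 0.5, 0.2]
width: 0.0881
grip_force: 0.0
clock: 1.9
tool_pos: [0.5013, 0.0722, 0.3562]
tcp_rot: [[-1.0, 0.004, -0.001], [0.004, 1.0, 0.0], [0.001, 0.0, -1.0]]
ft_force: [-0.1, -0.2, 0.8]
width: 0.0882
grip_force: 0.0
```

View pics/w1.png

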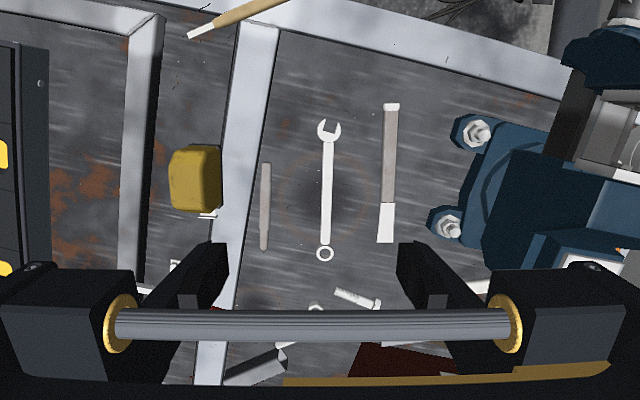

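The wrist view shows the punch at (265,205), spanner (326,190), chisel (389,172) and tape (195,178), all upright. The vise is to the right and clear. I'll measure these.

```bash
cat > meas.py <<'E'
from h import *
s=np.load('s1.npy',allow_pickle=True).item(); im=cv2.imread('pics/w1.png')
def rect(mask,win,z,name):
    x0,y0,x1,y1=win; b=mask[y0:y1,x0:x1]
    cs,_=cv2.findContours(b,cv2.RETR_EXTERNAL,cv2.CHAIN_APPROX_NONE)
    k=max(cs,key=cv2.contourArea); P=cast('wrist',k.reshape(-1,2)+[x0,y0],z,s)[:,:2]*1000
    (cx,cy),wh,a=cv2.minAreaRect(P.astype(np.float32))
    if wh[0]<wh[1]: a-=90
    print(name,round(cx,1),round(cy,1),np.round(wh,1),'axis deg',round((a+90)%180-90,1),'px',(k.reshape(-1,2).mean(0)+[x0,y0]).round())
g=cv2.GaussianBlur(cv2.cvtColor(im,cv2.COLOR_BGR2GRAY),(3,3),0)
m=((g>120)*255).astype(np.uint8)
rect(m,(372,95,405,250),.010,'chisel'); rect(m,(305,110,348,268),.006,'spanner'); rect(m,(254,150,277,260),.009,'punch')
hsv=cv2.cvtColor(im,cv2.COLOR_BGR2HSV); y=cv2.inRange(hsv,(18,100,40),(35,255,255))
rect(y,(150,130,224,225),.065,'tape(top z)')
k=np.argwhere(y[130:225,150:224]); 
cs=[]
cv2.imwrite('pics/c3.png',np.hstack([cv2.resize(im[130:225,150:240],None,fx=4,fy=4),cv2.resize(cv2.merge([y]*3)[130:225,150:240],None,fx=4,fy=4)]))
E
python3 meas.py
```

```text
chisel 502.7 152.8 [153.3  19.6] axis deg 1.2 px [388. 173.]
spanner 524.1 88.8 [ 24.8 162.2] axis deg -0.9 px [327. 186.]
punch 538.2 18.7 [ 11.5 102. ] axis deg -4.6 px [264. 206.]
tape(top z) 491.3 -33.0 [46.5 61.6] axis deg -3.4 px [195. 179.]
```

View pics/c3.png

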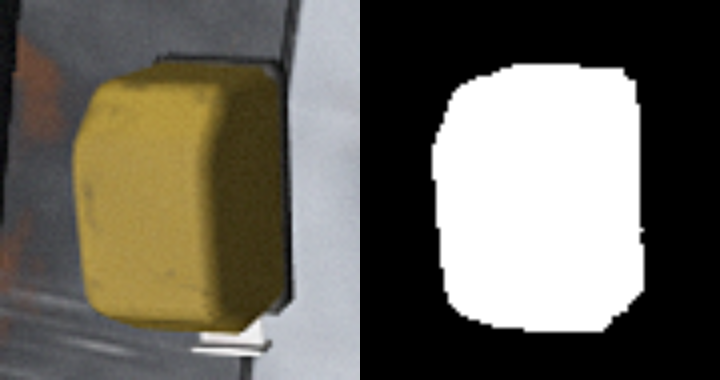

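Run:
```python
from h import *
s=np.load('s1.npy',allow_pickle=True).item()
out=[]
for n,f,w,k in (('scene','scene.png',(180,100,320,220),5),('wrist','w1.png',(400,60,640,300),2.5)):
    im=cv2.imread('pics/'+f); x0,y0,x1,y1=w
    b=cv2.resize(im[y0:y1,x0:x1],None,fx=k,fy=k,interpolation=cv2.INTER_CUBIC)
    for z,c in((0,(0,255,0)),(.072,(0,0,255))):
        P=[(.503+dx,.153+dy,z) for dx,dy in((-.0375,-.094),(.0375,-.094),(.0375,.094),(-.0375,.094))]
        p=((proj(n,P,s)-[x0,y0])*k).astype(np.int32); cv2.polylines(b,[p],True,c,1)
    cv2.imwrite('pics/v_%s.png'%n,b)
```

```text
(no output)
```

View pics/v_scene.png

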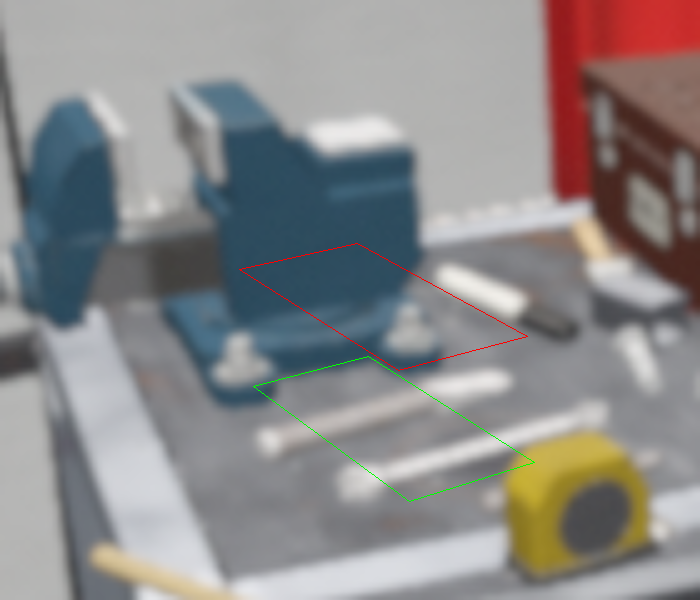

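The scene crop shows the vise column standing close behind where the gripper body would end when gripping the chisel at its centre. I'll check that in the wrist view.

View pics/v_wrist.png

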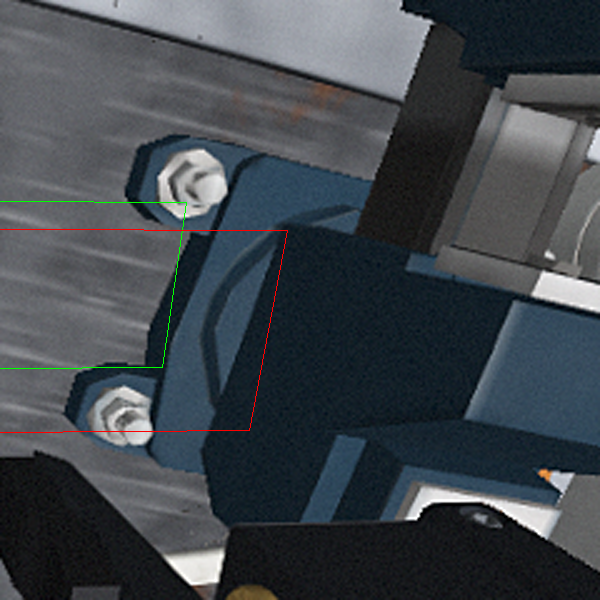

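The column clears the body by about 10 mm. I'll grip 8 mm toward the robot, with the fingers part-open so they miss the spanner.

```bash
python3 -m inch '[[0.1,[0.002,0.027,0],[0,0,-1.4]],[0.1,[0.002,0.027,0],[0,0,0]],[0.1,[0.002,0.0266,0],[0,0,0]],[0.1,[0,0,0.03],[0,0,0]],[0.1,[0,0,0.03],[0,0,0]],[0.1,[0,0,0.03],[0,0,0]],[0.1,[0,0,0.02],[0,0,0]],[0.1,[0,0,0],[0,0,0]],[0.1,[0,0,0],[0,0,0]]]' 25
python3 - <<'E'
from h import *
s,_=snap('wrist','w2.png'); np.save('s2.npy',s,allow_pickle=True)
P=s['tool_pos']; print(P)
E
```

```text
clock: 2.7
tool_pos: [0.4924, 0.1552, 0.2462]
tcp_rot: [[-1.0, -0.026, -0.003], [-0.026, 1.0, -0.0], [0.003, 0.0, -1.0]]
ft_force: [1.0, 0.8, -0.3]
width: 0.0485
grip_force: 0.0
[0.49244078 0.15523731 0.24617493]
```

View pics/w2.png

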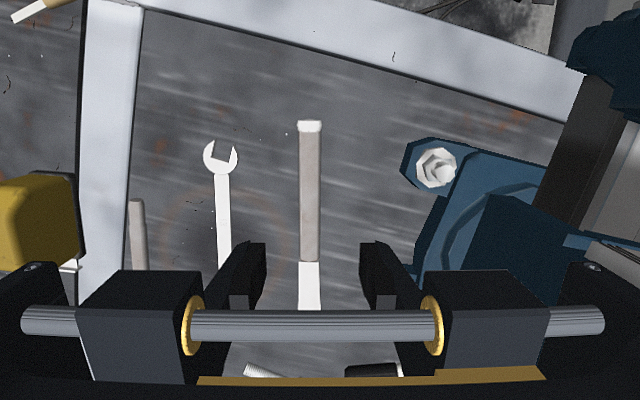

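The chisel (309,190) lies centred between the fingers, and the vise has side clearance. I'll descend, grip and lift.

```bash
python3 -m inch '[[0.1,[0,-0.002,0.02],[0,0,0]],[0.1,[0,0,0.02],[0,0,0]],[0.1,[0,0,0.015],[0,0,0]],[0.1,[0,0,0.01],[0,0,0]],[0.1,[0,0,0.008],[0,0,0]],[0.1,[0,0,0],[0,0,0]],[0.1,[0,0,0],[0,0,0]]]' 25
python3 -m inch '[[-1,[0,0,0],[0,0,0]],[-1,[0,0,0],[0,0,0]],[-1,[0,0,0],[0,0,0]],[-1,[0,0,0],[0,0,0]],[-1,[0,0,0],[0,0,0]],[-1,[0,0,0],[0,0,0]]]' 25
```

```text
clock: 3.33
tool_pos: [0.4941, 0.1523, 0.1745]
tcp_rot: [[-1.0, -0.024, 0.001], [-0.024, 1.0, 0.0], [-0.001, 0.0, -1.0]]
ft_force: [-0.4, -0.0, 0.5]
width: 0.0484
grip_force: 0.0
clock: 3.83
tool_pos: [0.4938, 0.1522, 0.1739]
tcp_rot: [[-1.0, -0.024, 0.0], [-0.024, 1.0, 0.0], [-0.0, 0.0, -1.0]]
ft_force: [0.6, 0.5, 0.4]
width: 0.0139
grip_force: 24.5
```

```bash
python3 -m inch '[[-1,[0,0,-0.025],[0,0,0]],[-1,[0,0,-0.035],[0,0,0]],[-1,[0,0,-0.035],[0,0,0]],[-1,[0,0,-0.031],[0,0,0]],[-1,[-0.006,-0.0355,0],[0,0,0]],[-1,[-0.006,-0.0355,0],[0,0,0]],[-1,[-0.006,-0.0355,0],[0,0,0]],[-1,[-0.006,-0.0355,0],[0,0,0]],[-1,[-0.006,-0.0355,0],[0,0,0]],[-1,[-0.006,-0.0355,0],[0,0,0]],[-1,[-0.006,-0.0355,0],[0,0,0]],[-1,[-0.006,-0.0355,0],[0,0,0]]]' 25
python3 -m inch '[[-1,[-0.006,-0.0355,0],[0,0,0]],[-1,[-0.006,-0.0355,0],[0,0,0]],[-1,[-0.006,-0.0355,0],[0,0,0]],[-1,[-0.006,-0.0355,0],[0,0,0]],[-1,[-0.006,-0.0355,0],[0,0,0]],[-1,[-0.006,-0.0355,0],[0,0,0]],[-1,[0,0,0],[0,0,6.97]],[-1,[0,0,0],[0,0,6.97]],[-1,[0,0,0],[0,0,6.97]],[-1,[0,0,0],[0,0,6.97]],[-1,[0,0,0],[0,0,6.97]],[-1,[0,0,0],[0,0,6.97]]]'
python3 -m inch '[[-1,[0,0,0],[0,0,6.97]],[-1,[0,0,0],[0,0,6.97]],[-1,[0,0,0],[0,0,6.97]],[-1,[0,0,0],[0,0,6.97]],[-1,[0,0,0],[0,0,6.97]],[-1,[0,0,0],[0,0,6.97]],[-1,[0,0,0],[0,0,6.97]],[-1,[0,0,0],[0,0,6.97]],[-1,[0,0,0],[0,0,6.97]],[-1,[0,0,0],[0,0,0]],[-1,[0,0,0],[0,0,0]]]'
python3 - <<'E'
from h import *
s,_=snap('wrist','w3.png'); np.save('s3.npy',s,allow_pickle=True)
snap('top','t3.png')
E
```

```text
clock: 4.83
tool_pos: [0.5482, -0.1323, 0.2992]
tcp_rot: [[-1.0, -0.024, -0.001], [-0.024, 1.0, 0.0], [0.001, 0.0, -1.0]]
ft_force: [0.7, 0.1, -2.4]
width: 0.0142
grip_force: 24.3
clock: 5.83
tool_pos: [0.5892, -0.3426, 0.2987]
tcp_rot: [[-0.757, 0.653, -0.001], [0.653, 0.757, 0.001], [0.002, -0.0, -1.0]]
ft_force: [0.1, 0.6, -2.5]
width: 0.0143
grip_force: 24.3
clock: 6.75
tool_pos: [0.5893, -0.3426, 0.299]
tcp_rot: [[0.224, 0.974, -0.001], [0.974, -0.224, 0.001], [0.001, -0.001, -1.0]]
ft_force: [-0.4, -0.5, -1.3]
width: 0.0139
grip_force: 24.3
```

View pics/w3.png

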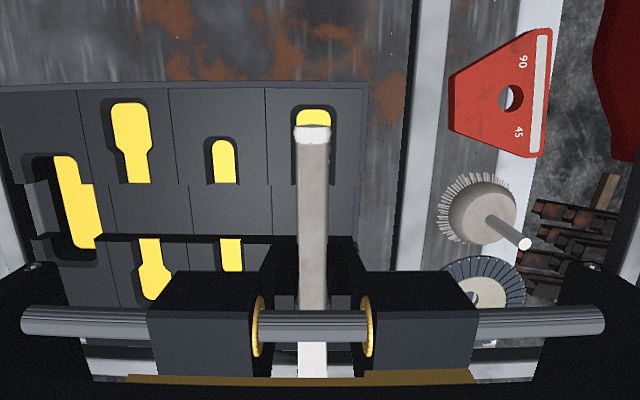

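The wrist view shows the chisel over its slot, whose end is at (314,115). The punch and spanner slots are at (222,160) and (130,140). I'll measure slot positions from the yellow floors.

```bash
cat > slots.py <<'E'
from h import *
import sys
def slots(n,f,s=None,amin=60):
    im=cv2.imread('pics/'+f); hsv=cv2.cvtColor(im,cv2.COLOR_BGR2HSV)
    y=cv2.inRange(hsv,(20,170,140),(33,255,255)); N,l,st,c=cv2.connectedComponentsWithStats(y)
    u=np.array([.974,-.224]);v=np.array([.224,.974])
    for i in range(1,N):
        if st[i,4]<amin: continue
        k=np.argwhere(l==i)[:,::-1]
        for z in (.031,.034,.036,.013):
            P=cast(n,k,z,s)[:,:2]*1000; a=P@u;b=P@v
            # slope of lateral centre line along v
            bins=np.round(b/4); mid=np.array([[b[bins==q].mean(),(a[bins==q].max()+a[bins==q].min())/2,np.ptp(a[bins==q])] for q in np.unique(bins) if (bins==q).sum()>4])
            ok=mid[:,2]>np.median(mid[:,2])-2
            sl=np.degrees(np.arctan(np.polyfit(mid[ok,0],mid[ok,1],1)[0])) if ok.sum()>3 else 0
            print(n,c[i].round(),'z',z,'u',np.percentile(a,[1,99]).round(1),'mid',np.median(mid[ok,1]).round(1),'v',np.percentile(b,[.5,99.5]).round(1),'slope',round(sl,1))
if __name__=='__main__':
    s=np.load('s3.npy',allow_pickle=True).item()
    slots('wrist','w3.png',s); slots('top','top.png')
E
python3 slots.py
```

```text
top [406. 170.] z 0.031 u [640.7 664.9] mid 652.8 v [-185.7 -131. ] slope -0.2
top [406. 170.] z 0.034 u [639.8 663.9] mid 651.8 v [-185.  -130.5] slope -0.1
top [406. 170.] z 0.036 u [639.2 663.2] mid 651.2 v [-184.6 -130.2] slope 0.1
top [406. 170.] z 0.013 u [646.1 670.8] mid 658.4 v [-189.7 -133.9] slope -0.1
top [452. 182.] z 0.031 u [640.1 663.7] mid 651.9 v [-292.6 -236.7] slope -0.3
top [452. 182.] z 0.034 u [639.2 662.7] mid 650.9 v [-291.6 -235.8] slope 0.1
top [452. 182.] z 0.036 u [638.6 662. ] mid 650.3 v [-290.9 -235.2] slope -0.1
top [452. 182.] z 0.013 u [645.4 669.5] mid 657.5 v [-298.9 -241.8] slope 0.0
top [405. 201.] z 0.031 u [573.7 591.3] mid 582.8 v [-186.  -153.6] slope 1.2
top [405. 201.] z 0.034 u [573.1 590.5] mid 581.9 v [-185.4 -153.1] slope 1.3
top [405. 201.] z 0.036 u [572.6 590.1] mid 581.5 v [-184.9 -152.7] slope 1.3
top [405. 201.] z 0.013 u [577.6 595.6] mid 586.9 v [-190.1 -157. ] slope 1.5
top [441. 210.] z 0.031 u [573.2 590.7] mid 582.1 v [-270.3 -236.7] slope 1.8
top [441. 210.] z 0.034 u [572.5 590. ] mid 581.4 v [-269.3 -235.8] slope 1.1
top
[... 696 characters left out ...]
90. 230.] z 0.013 u [500.  530.6] mid 515.4 v [-189.9 -127.4] slope -0.1
top [443. 243.] z 0.031 u [496.8 526.5] mid 511.8 v [-299.1 -236.9] slope -0.3
top [443. 243.] z 0.034 u [496.5 526. ] mid 511.1 v [-298.  -236.1] slope -0.6
top [443. 243.] z 0.036 u [496.2 525.6] mid 510.8 v [-297.3 -235.5] slope -0.5
top [443. 243.] z 0.013 u [499.1 529.4] mid 514.1 v [-305.6 -242.1] slope -0.1
top [409. 268.] z 0.031 u [421.4 460.4] mid 440.9 v [-251.6 -164.8] slope 0.6
top [409. 268.] z 0.034 u [421.3 460.2] mid 440.7 v [-250.7 -164.2] slope 0.7
top [409. 268.] z 0.036 u [421.2 460. ] mid 440.6 v [-250.1 -163.8] slope 0.8
top [409. 268.] z 0.013 u [422.  461.9] mid 442.0 v [-257.  -168.4] slope 0.7
```

```bash
sed -i 's/(20,170,140)/(18,120,120)/; s/(33,255/(36,255/' slots.py
python3 - <<'E'
from slots import *
s=np.load('s3.npy',allow_pickle=True).item()
hs=cv2.cvtColor(cv2.imread('pics/w3.png'),cv2.COLOR_BGR2HSV); print(hs[150,125],hs[110,300])
slots('wrist','w3.png',s)
print(proj('wrist',[[.5878+.004,-.351+.05,.031]],s))
# chisel in hand: centre columns at rows
im=cv2.imread('pics/w3.png'); g=cv2.cvtColor(im,cv2.COLOR_BGR2GRAY)
for r in (150,190,230,260):
    k=np.where(g[r,285:345]>115)[0]+285; print(r,k.min(),k.max(), cast('wrist',[[ (k.min()+k.max())/2,r]],.142,s)[0,:2].round(4))
E
```

```text
[ 26 153 253] [111 162  41]
wrist [133. 139.] z 0.031 u [494.1 522.8] mid 508.5 v [-187.1 -124.2] slope -0.2
wrist [133. 139.] z 0.034 u [496.  524.4] mid 510.2 v [-186.3 -124.1] slope -0.1
wrist [133. 139.] z 0.036 u [497.3 525.4] mid 511.4 v [-185.8 -124.1] slope -0.1
wrist [133. 139.] z 0.013 u [482.7 513.5] mid 498.1 v [-191.8 -124.4] slope 0.3
wrist [313. 117.] z 0.031 u [638.6 664.6] mid 651.6 v [-142. -130.] slope 0
wrist [313. 117.] z 0.034 u [638.7 664.5] mid 651.6 v [-141.7 -129.9] slope 0
wrist [313. 117.] z 0.036 u [638.8 664.4] mid 651.6 v [-141.6 -129.9] slope 0
wrist [313. 117.] z 0.013 u [637.7 665.6] mid 651.6 v [-143.4 -130.6] slope 0
wrist [223. 162.] z 0.031 u [571.4 588.6] mid 580.0 v [-187.3 -153.3] slope 0.1
wrist [223. 162.] z 0.034 u [572.3 589.3] mid 580.8 v [-186.5 -152.9] slope 0.2
wrist [223. 162.] z 0.036 u [573.  589.8] mid 581.4 v [-185.9 -152.6] slope 0.3
wrist [223. 162.] z 0.013 u [565.6 584. ] mid 574.8 v [-192.  -155.5] slope 0.0
wrist [ 78. 203.] z 0.031 u [436.6 466. ] mid 451.4 v [-247.3 -164.7] slope 0.2
wrist [ 78. 203.] z 0.034 u [439.2 468.
[... 934 characters left out ...]
31.] z 0.034 u [592.2 599.7] mid 595.4 v [-364.3 -304.7] slope 3.5
wrist [255. 331.] z 0.036 u [592.7 600.1] mid 595.7 v [-362.3 -303.2] slope 3.7
wrist [255. 331.] z 0.013 u [587.2 595.3] mid 590.4 v [-385.1 -320.4] slope 3.9
wrist [369. 330.] z 0.031 u [702.4 710.3] mid 706.0 v [-367.1 -305.6] slope -3.8
wrist [369. 330.] z 0.034 u [701.8 709.5] mid 705.6 v [-364.1 -303.3] slope -3.7
wrist [369. 330.] z 0.036 u [701.4 709.1] mid 705.3 v [-362.1 -301.9] slope -4.2
wrist [369. 330.] z 0.013 u [706.1 714.5] mid 710.0 v [-384.9 -318.9] slope -4.0
[[303.10040887 149.14220041]]
150 297 326 [ 0.6024 -0.2859]
190 298 325 [ 0.5983 -0.3035]
230 298 325 [ 0.5939 -0.3227]
260 299 324 [ 0.5904 -0.3381]
```

Top and wrist views agree: slot centre lines at u = 651, 581, 511 and 441 mm, centre v = −211 mm, yaw −13.4°. The chisel needs −1.5 mm in v and +0.5 mm in u, then it can go down.

```bash
python3 -m inch '[[-1,[-0.0015,0.0005,0.02],[0,0,0.4]],[-1,[0,0,0.025],[0,0,0]],[-1,[0,0,0.02],[0,0,0]],[-1,[0,0,0.008],[0,0,0]],[-1,[0,0,0.008],[0,0,0]],[-1,[0,0,0.006],[0,0,0]],[-1,[0,0,0.004],[0,0,0]],[-1,[0,0,0.002],[0,0,0]],[-1,[0,0,0],[0,0,0]],[-1,[0,0,0],[0,0,0]]]'
```

```text
clock: 7.68
tool_pos: [0.59, -0.3445, 0.2075]
tcp_rot: [[0.235, 0.972, 0.001], [0.972, -0.235, -0.001], [-0.001, 0.001, -1.0]]
ft_force: [0.0, 0.1, -1.6]
width: 0.0142
grip_force: 24.3
```

```bash
python3 -m inch '[[-1,[0,0,0.0015],[0,0,0]],[-1,[0,0,0],[0,0,0]],[-0.3,[0,0,0],[0,0,0]],[-0.3,[0,0,0],[0,0,0]],[-0.3,[0,0,0],[0,0,0]],[-0.3,[0,0,-0.01],[0,0,0]],[-0.3,[0,0,-0.03],[0,0,0]],[-0.3,[0,0,-0.04],[0,0,0]],[0.9,[0,0,-0.04],[0,0,0]],[0.9,[0,0,0],[0,0,-6.83]],[0.9,[0,0,0],[0,0,-6.83]],[0.9,[0,0,0],[0,0,-6.83]]]'
python3 -m inch '[[0.9,[0,0,0],[0,0,-6.83]],[0.9,[0,0,0],[0,0,-6.83]],[0.9,[0,0,0],[0,0,-6.83]],[0.9,[0,0,0],[0,0,-6.83]],[0.9,[0,0,0],[0,0,-6.83]],[0.9,[0,0,0],[0,0,-6.83]],[0.9,[0,0,0],[0,0,-6.83]],[0.9,[0,0,0],[0,0,-6.83]],[0.9,[0,0,0],[0,0,-6.83]],[0.9,[0,0,0],[0,0,-6.83]],[0.9,[0,0,0],[0,0,-6.83]],[0.9,[0,0,0],[0,0,-6.83]]]'
python3 -m inch '[[0.9,[0.0117,0.0342,0],[0,0,0]],[0.9,[0.0117,0.0342,0],[0,0,0]],[0.9,[0.0117,0.0342,0],[0,0,0]],[0.9,[0.0117,0.0342,0],[0,0,0]],[0.9,[0.0117,0.0342,0],[0,0,0]],[0.9,[0.0117,0.0342,0],[0,0,0]],[0.9,[0.0117,0.0342,0],[0,0,0]],[0.9,[0.0117,0.0342,0],[0,0,0]],[0.9,[0.0117,0.0342,0],[0,0,0]],[0.9,[0,0,0],[0,0,0]],[0.9,[0,0,0],[0,0,0]]]'
python3 - <<'E'
from h import *
s,a=snap('wrist','w4.png'); np.save('s4.npy',s,allow_pickle=True)
_,t=snap('top','t4.png')
w=a[60:290,200:440][:,:,::-1]; c=t[140:300,350:510][:,:,::-1]
cv2.imwrite('pics/c4.png',np.hstack([cv2.resize(w,(480,460)),cv2.resize(c,(320,320)) if 0 else cv2.copyMakeBorder(cv2.resize(c,(310,310)),0,150,0,0,cv2.BORDER_CONSTANT)]))
E
```

```text
clock: 8.68
tool_pos: [0.59, -0.3445, 0.328]
tcp_rot: [[-0.126, 0.992, 0.003], [0.992, 0.126, -0.002], [-0.003, 0.002, -1.0]]
ft_force: [-0.3, 0.1, -0.9]
width: 0.0554
grip_force: 0.0
clock: 9.68
tool_pos: [0.5897, -0.3443, 0.3264]
tcp_rot: [[-1.0, 0.014, 0.001], [0.014, 1.0, -0.001], [-0.001, -0.001, -1.0]]
ft_force: [0.7, -0.2, -0.0]
width: 0.0838
grip_force: 0.0
clock: 10.6
tool_pos: [0.4902, -0.033, 0.3263]
tcp_rot: [[-1.0, 0.016, 0.002], [0.016, 1.0, -0.001], [-0.002, -0.001, -1.0]]
ft_force: [0.2, -0.3, -0.3]
width: 0.084
grip_force: 0.0
```

View pics/c4.png

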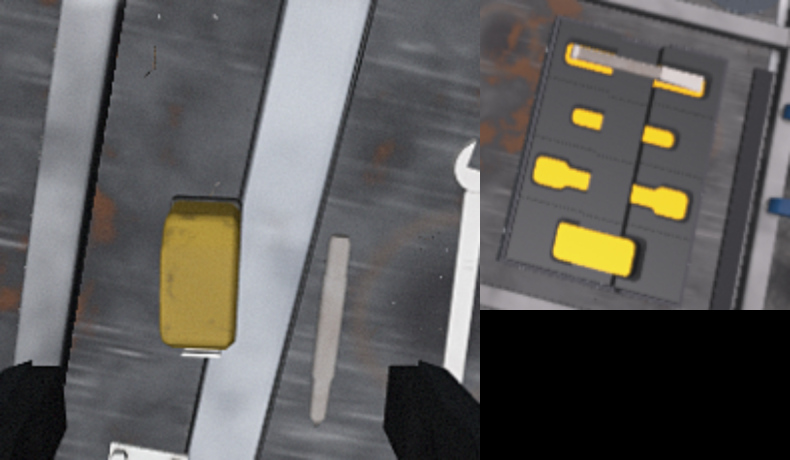

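The tray crop shows the chisel in its slot. The tape's right face is at crop column 240 (px 320), its foot edge at row 197 (px 158) and its hook at row 355 (px 237).

Run:
```python
from h import *
s=np.load('s4.npy',allow_pickle=True).item()
im=cv2.imread('pics/w4.png'); y=cv2.inRange(cv2.cvtColor(im,cv2.COLOR_BGR2HSV),(18,90,30),(35,255,255))
for r in range(165,234,8):
    k=np.where(y[r,270:330])[0]+270; p=cast('wrist',[[k.min(),r]],.055,s)[0];q=cast('wrist',[[k.max(),r]],.03,s)[0]
    print(r,k.min(),k.max(),p[:2].round(4),q[:2].round(4))
r=np.where(y[:,300])[0]; r=r[(r>150)&(r<245)]; print(r.min(),r.max(),cast('wrist',[[300,r.min()]],.06,s)[0],cast('wrist',[[300,r.max()]],.05,s)[0])
print('foot',cast('wrist',[[290,158],[320,158]],.003,s).round(4), 'hook',cast('wrist',[[300,237]],.01,s),cast('wrist',[[300,237]],.03,s))
```

```text
165 285 319 [ 0.4635 -0.0546] [ 0.4692 -0.0266]
173 282 319 [ 0.4701 -0.0573] [ 0.4765 -0.0267]
181 281 319 [ 0.4768 -0.0584] [ 0.4839 -0.0268]
189 280 318 [ 0.4836 -0.0595] [ 0.4914 -0.0278]
197 280 318 [ 0.4906 -0.0599] [ 0.499  -0.0278]
205 280 318 [ 0.4976 -0.0602] [ 0.5068 -0.0279]
213 280 317 [ 0.5048 -0.0606] [ 0.5147 -0.0289]
221 280 317 [ 0.5121 -0.0609] [ 0.5227 -0.029 ]
229 281 316 [ 0.5196 -0.0604] [ 0.5309 -0.0301]
161 233 [ 0.45944209 -0.04211698  0.06      ] [ 0.52580592 -0.04435088  0.05      ]
foot [[ 0.4675 -0.0542  0.003 ]
 [ 0.468  -0.0251  0.003 ]] hook [[ 0.54819765 -0.0464979   0.01      ]] [[ 0.53893899 -0.04547947  0.03      ]]
```

```bash
python3 -m inch '[[0.36,[-0.0182,-0.0113,0.02],[0,0,1.6]],[0.36,[0,0,0.03],[0,0,0]],[0.36,[0,0,0.03],[0,0,0]],[0.36,[0,0,0.02],[0,0,0]],[0.36,[0,0,0.02],[0,0,0]],[0.36,[0,0,0.01],[0,0,0]],[0.36,[0,0,0],[0,0,0]],[-1,[0,0,0],[0,0,0]],[-1,[0,0,0],[0,0,0]],[-1,[0,0,0],[0,0,0]],[-1,[0,0,0],[0,0,0]],[-1,[0,0,0],[0,0,0]]]' 25
python3 - <<'E'
from h import *
s=bot.get_state(); print(s['tool_pos'],s['width'],s['grip_force'],s['ft_force'])
E
```

```text
clock: 11.7
tool_pos: [0.509, -0.0462, 0.1964]
tcp_rot: [[-0.999, 0.047, 0.002], [0.047, 0.999, -0.001], [-0.002, -0.001, -1.0]]
ft_force: [0.1, 1.3, 3.4]
width: 0.033
grip_force: 24.6
[ 0.50904898 -0.0462415   0.19644714] 0.032981601034019765 24.63891358813271 [0.06573196 1.28260707 3.39642038]
```

Gripped at 33 mm. I'll lift it, carry it over its slot and check.

```bash
python3 -m inch '[[-1,[0,0,-0.02],[0,0,0]],[-1,[0,0,-0.035],[0,0,0]],[-1,[0,0,-0.035],[0,0,0]],[-1,[0,0,-0.034],[0,0,0]],[-1,[0.0142,-0.0332,0],[0,0,0]],[-1,[0.0142,-0.0332,0],[0,0,0]],[-1,[0.0142,-0.0332,0],[0,0,0]],[-1,[0.0142,-0.0332,0],[0,0,0]],[-1,[0.0142,-0.0332,0],[0,0,0]],[-1,[0.0142,-0.0332,0],[0,0,0]],[-1,[0.0142,-0.0332,0],[0,0,0]],[-1,[0.0142,-0.0332,0],[0,0,0]]]'
python3 -m inch '[[-1,[0,0,0],[0,0,6.73]],[-1,[0,0,0],[0,0,6.73]],[-1,[0,0,0],[0,0,6.73]],[-1,[0,0,0],[0,0,6.73]],[-1,[0,0,0],[0,0,6.73]],[-1,[0,0,0],[0,0,6.73]],[-1,[0,0,0],[0,0,6.73]],[-1,[0,0,0],[0,0,6.73]],[-1,[0,0,0],[0,0,6.73]],[-1,[0,0,0],[0,0,6.73]],[-1,[0,0,0],[0,0,6.73]],[-1,[0,0,0],[0,0,6.73]]]'
python3 -m inch '[[-1,[0,0,0],[0,0,6.73]],[-1,[0,0,0],[0,0,6.73]],[-1,[0,0,0],[0,0,6.73]],[-1,[0,0,0.03],[0,0,0]],[-1,[0,0,0],[0,0,0]],[-1,[0,0,0],[0,0,0]]]'
python3 - <<'E'
from h import *
s,a=snap('wrist','w5.png'); np.save('s5.npy',s,allow_pickle=True)
E
```

```text
clock: 12.7
tool_pos: [0.3811, -0.3071, 0.3193]
tcp_rot: [[-0.999, 0.047, 0.0], [0.047, 0.999, -0.0], [-0.0, -0.0, -1.0]]
ft_force: [1.7, -1.1, -2.4]
width: 0.0328
grip_force: 24.7
clock: 13.7
tool_pos: [0.3821, -0.3057, 0.3191]
tcp_rot: [[-0.108, 0.994, -0.0], [0.994, 0.108, 0.0], [0.0, -0.0, -1.0]]
ft_force: [0.2, 0.0, -2.1]
width: 0.0328
grip_force: 24.7
clock: 14.2
tool_pos: [0.3817, -0.3051, 0.288]
tcp_rot: [[0.236, 0.972, -0.003], [0.972, -0.236, 0.003], [0.003, -0.004, -1.0]]
ft_force: [0.4, 0.9, -2.6]
width: 0.0326
grip_force: 24.7
```

View pics/w5.png

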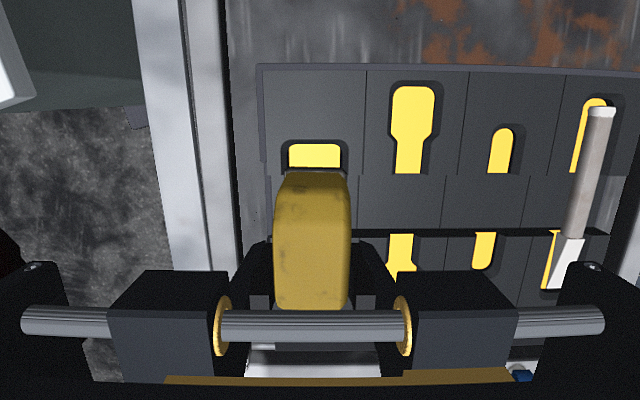

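The tape hangs over its slot, whose yellow end is at (314,155). The chisel is in its own slot, far end raised only by perspective. I'll check the offsets numerically.

Run:
```python
from h import *
s=np.load('s5.npy',allow_pickle=True).item(); R=np.array(s['tcp_rot']);t=np.array(s['tool_pos'])
im=cv2.imread('pics/w5.png'); hs=cv2.cvtColor(im,cv2.COLOR_BGR2HSV)
y=cv2.inRange(hs,(18,120,180),(36,255,255)); n,l,st,c=cv2.connectedComponentsWithStats(y)
def tl(px,z): return ((cast('wrist',px,z,s)-t)@R[:,:2]*1000).round(1)
for i in range(1,n):
    x,yy,w,h,a=st[i]
    if a>100 and abs(x+w/2-315)<40 and yy<200: print(st[i],'slot L/R',tl([[x,yy+8],[x+w-1,yy+8]],.013).tolist(),'end',tl([[x+w/2,yy]],.013))
d=cv2.inRange(hs,(18,80,30),(36,255,255))
for r in (190,215,240): 
    k=np.where(d[r,262:362])[0]+262; print(r,k.min(),k.max(),tl([[k.min(),r],[k.max(),r]],.092+.045).tolist())
print('tape foot',tl([[312,169]],.094))
# chisel in slot
g=cv2.cvtColor(im,cv2.COLOR_BGR2GRAY)
for r in (130,160,200): print([tl([[c_,r]],.048).tolist() for c_ in (np.where((g[r,560:625]>100)&(hs[r,560:625,1]<90))[0]+560)[[0,-1]]])
```

```text
[ 289  144   51   23 1114] slot L/R [[37.5, -18.3], [37.5, 22.3]] end [[44.   2.4]]
190 279 347 [[41.7, -13.8], [41.7, 15.6]]
215 274 350 [[30.1, -16.4], [30.2, 17.3]]
240 272 350 [[18.0, -17.8], [18.0, 17.8]]
tape foot [[41.4  0.4]]
[[[61.1, 200.7]], [[61.5, 215.2]]]
[[[39.2, 199.9]], [[39.5, 215.5]]]
[[[8.3, 200.5]], [[8.3, 238.5]]]
```

```bash
python3 -m inch '[[-1,[-0.001,0.0018,0.01],[0,0,-0.2]],[-1,[0,0,0.02],[0,0,0]],[-1,[0,0,0.015],[0,0,0]],[-1,[0,0,0.01],[0,0,0]],[-1,[0,0,0.008],[0,0,0]],[-1,[0,0,0.006],[0,0,0]],[-1,[0,0,0.005],[0,0,0]],[-1,[0,0,0.003],[0,0,0]],[-1,[0,0,0],[0,0,0]],[-1,[0,0,0],[0,0,0]]]'
```

```text
clock: 15.08
tool_pos: [0.384, -0.3076, 0.2125]
tcp_rot: [[0.233, 0.972, 0.0], [0.972, -0.233, -0.0], [-0.0, 0.0, -1.0]]
ft_force: [0.8, -0.1, -2.4]
width: 0.033
grip_force: 24.7
```

```bash
python3 -m inch '[[-1,[0,0,0.0015],[0,0,0]],[-1,[0,0,0.0015],[0,0,0]],[-1,[0,0,0],[0,0,0]],[0,[0,0,0],[0,0,0]],[0,[0,0,0],[0,0,0]],[0,[0,0,0],[0,0,0]],[0,[0,0,-0.01],[0,0,0]],[0,[0,0,-0.03],[0,0,0]],[0,[0,0,-0.04],[0,0,0]],[0,[0,0,-0.03],[0,0,0]],[0,[0,0,0],[0,0,-7.06]],[0,[0,0,0],[0,0,-7.06]]]'
python3 -m inch '[[0,[0,0,0],[0,0,-7.06]],[0,[0,0,0],[0,0,-7.06]],[0,[0,0,0],[0,0,-7.06]],[0,[0,0,0],[0,0,-7.06]],[0,[0,0,0],[0,0,-7.06]],[0,[0,0,0],[0,0,-7.06]],[0,[0,0,0],[0,0,-7.06]],[0,[0,0,0],[0,0,-7.06]],[0,[0,0,0],[0,0,-7.06]],[0,[0,0,0],[0,0,-7.06]],[0,[0,0,0],[0,0,-7.06]],[0,[0,0,0],[0,0,-7.06]]]'
python3 -m inch '[[0,[-0.0127,0.0338,0],[0,0,0]],[0,[-0.0127,0.0338,0],[0,0,0]],[0,[-0.0127,0.0338,0],[0,0,0]],[0,[-0.0127,0.0338,0],[0,0,0]],[0,[-0.0127,0.0338,0],[0,0,0]],[0,[-0.0127,0.0338,0],[0,0,0]],[0,[-0.0127,0.0338,0],[0,0,0]],[0,[-0.0127,0.0338,0],[0,0,0]],[0,[-0.0127,0.0338,0],[0,0,0]],[0,[-0.0127,0.0338,0],[0,0,0]],[0,[0,0,0],[0,0,0]],[0,[0,0,0],[0,0,0]]]'
python3 - <<'E'
from h import *
snap('top','t6.png')
s,im=snap('wrist','w6.png'); R=np.array(s['tcp_rot']);t=np.array(s['tool_pos'])
g=cv2.GaussianBlur(cv2.cvtColor(im,cv2.COLOR_RGB2GRAY),(3,3),0)
def tl(px,z): return ((cast('wrist',px,z,s)-t)@R[:,:2]*1000).round(1).tolist()
for r in range(150,290,10):
    c=proj('wrist',[[.538,.0195,.01]],s)[0]; row=g[r,290:350]; k=np.where(row>125)[0]+290
    if len(k): print(r,k.min(),k.max(),len(k),tl([[(k.min()+k.max())/2,r]],.009))
print(c)
im=cv2.imread('pics/t6.png')
E
```

```text
clock: 16.08
tool_pos: [0.3845, -0.3081, 0.3229]
tcp_rot: [[-0.017, 1.0, 0.004], [1.0, 0.017, -0.005], [-0.005, 0.004, -1.0]]
ft_force: [0.1, 0.3, 0.6]
width: 0.044
grip_force: 0.0
clock: 17.08
tool_pos: [0.3838, -0.3074, 0.3201]
tcp_rot: [[-0.997, 0.075, 0.0], [0.075, 0.997, -0.001], [-0.001, -0.001, -1.0]]
ft_force: [-0.4, -0.2, -0.8]
width: 0.0443
grip_force: 0.0
clock: 18.08
tool_pos: [0.5381, 0.021, 0.3199]
tcp_rot: [[-0.997, 0.077, 0.001], [0.077, 0.997, -0.0], [-0.001, -0.0, -1.0]]
ft_force: [-0.7, -0.4, 0.0]
width: 0.0441
grip_force: 0.0
150 290 316 16 [[32.6, -8.3]]
160 290 317 16 [[23.3, -7.9]]
170 290 316 14 [[13.8, -8.4]]
180 290 316 13 [[4.1, -8.5]]
190 290 316 12 [[-5.8, -8.6]]
200 305 316 12 [[-15.9, -1.4]]
210 307 316 10 [[-26.2, -0.5]]
220 308 315 8 [[-36.7, -0.5]]
230 308 345 22 [[-47.4, 14.5]]
240 302 322 21 [[-58.4, 0.0]]
260 335 348 14 [[-81.1, 30.5]]
[311.85040253 184.69894312]
```

```bash
python3 -m inch '[[0,[0,-0.0013,0.03],[0,0,0]],[0,[0,0,0.035],[0,0,0]],[0,[0,0,0.035],[0,0,0]],[0,[0,0,0.025],[0,0,0]],[0,[0,0,0.015],[0,0,0]],[0,[0,0,0.009],[0,0,0]],[0,[0,0,0],[0,0,0]],[-1,[0,0,0],[0,0,0]],[-1,[0,0,0],[0,0,0]],[-1,[0,0,0],[0,0,0]],[-1,[0,0,0],[0,0,0]],[-1,[0,0,0],[0,0,0]]]' 20
python3 -m inch '[[-1,[0,0,0],[0,0,0]],[-1,[0,0,0],[0,0,0]]]'
```

```text
clock: 19.18
tool_pos: [0.538, 0.0179, 0.1712]
tcp_rot: [[-0.997, 0.081, 0.002], [0.081, 0.997, -0.0], [-0.002, -0.0, -1.0]]
ft_force: [0.6, -0.0, 0.5]
width: 0.0128
grip_force: 0.1
clock: 19.35
tool_pos: [0.5381, 0.0179, 0.1711]
tcp_rot: [[-0.997, 0.081, 0.001], [0.081, 0.997, -0.0], [-0.001, -0.0, -1.0]]
ft_force: [-0.5, 0.9, 6.6]
width: 0.0121
grip_force: 20.0
```

```bash
python3 -m inch '[[-1,[0,0,-0.02],[0,0,0]],[-1,[0,0,-0.035],[0,0,0]],[-1,[0,0,-0.035],[0,0,0]],[-1,[0,0,-0.03],[0,0,0]],[-1,[-0.001,-0.0354,0],[0,0,0]],[-1,[-0.001,-0.0354,0],[0,0,0]],[-1,[-0.001,-0.0354,0],[0,0,0]],[-1,[-0.001,-0.0354,0],[0,0,0]],[-1,[-0.001,-0.0354,0],[0,0,0]],[-1,[-0.001,-0.0354,0],[0,0,0]],[-1,[-0.001,-0.0354,0],[0,0,0]],[-1,[-0.001,-0.0354,0],[0,0,0]]]'
python3 -m inch '[[-1,[-0.001,-0.0354,0],[0,0,0]],[-1,[-0.001,-0.0354,0],[0,0,0]],[-1,[0,0,0],[0,0,7.06]],[-1,[0,0,0],[0,0,7.06]],[-1,[0,0,0],[0,0,7.06]],[-1,[0,0,0],[0,0,7.06]],[-1,[0,0,0],[0,0,7.06]],[-1,[0,0,0],[0,0,7.06]],[-1,[0,0,0],[0,0,7.06]],[-1,[0,0,0],[0,0,7.06]],[-1,[0,0,0],[0,0,7.06]],[-1,[0,0,0],[0,0,7.06]]]'
python3 -m inch '[[-1,[0,0,0],[0,0,7.06]],[-1,[0,0,0],[0,0,7.06]],[-1,[0,0,0],[0,0,7.06]],[-1,[0,0,0],[0,0,7.06]],[-1,[0,0,0.01],[0,0,0]],[-1,[0,0,0],[0,0,0]],[-1,[0,0,0],[0,0,0]]]'
python3 - <<'E'
from h import *
s,im=snap('wrist','w7.png'); np.save('s7.npy',s,allow_pickle=True); R=np.array(s['tcp_rot']);t=np.array(s['tool_pos'])
hs=cv2.cvtColor(im,cv2.COLOR_RGB2HSV); g=cv2.cvtColor(im,cv2.COLOR_RGB2GRAY)
def tl(px,z): return ((cast('wrist',px,z,s)-t)@R[:,:2]*1000).round(1).tolist()
y=cv2.inRange(hs,(18,120,180),(36,255,255)); n,l,st,c=cv2.connectedComponentsWithStats(y)
for i in range(1,n):
    x,yy,w,h,a=st[i]
    if a>40 and 100<x<500 and yy<220:
        print(st[i],tl([[x,yy+h/2],[x+w-1,yy+h/2]],.034),'top',tl([[x+w/2,yy]],.034))
    
for r in range(100,270,15):
    k=np.where((g[r,285:355]>95)&(hs[r,285:355,1]<80))[0]+285
    if len(k): print(r,k.min(),k.max(),len(k),tl([[(k.min()+k.max())/2,r]],t[2]-.171+.008))
E
```

```text
clock: 20.35
tool_pos: [0.5222, -0.2665, 0.2901]
tcp_rot: [[-0.997, 0.081, -0.0], [0.081, 0.997, 0.0], [0.0, 0.0, -1.0]]
ft_force: [1.1, 0.2, -1.2]
width: 0.0118
grip_force: 20.0
clock: 21.35
tool_pos: [0.5189, -0.3355, 0.2899]
tcp_rot: [[-0.249, 0.968, -0.001], [0.968, 0.249, 0.001], [0.001, -0.0, -1.0]]
ft_force: [0.8, 0.2, -0.8]
width: 0.0122
grip_force: 20.0
clock: 21.93
tool_pos: [0.5186, -0.3353, 0.2788]
tcp_rot: [[0.229, 0.973, -0.002], [0.973, -0.229, 0.002], [0.001, -0.002, -1.0]]
ft_force: [-0.0, 1.0, -0.6]
width: 0.0119
grip_force: 20.0
[ 190   89   45   90 3107] [[55.6, -86.2], [55.4, -54.6]] top [[85.9, -67.4]]
[393  97  39  81 948] [[53.0, 57.7], [53.2, 85.0]] top [[80.7, 69.2]]
[301 131  26  47 674] [[40.7, -7.5], [40.7, 10.4]] top [[57.3, 1.8]]
[114 149  31  10 176] [[41.8, -144.9], [41.6, -122.0]] top [[45.3, -132.4]]
100 285 347 61 [[78.9, 2.2]]
115 285 354 66 [[72.6, 3.7]]
130 285 354 34 [[66.1, 3.8]]
145 285 353 30 [[59.4, 3.6]]
160 285 354 30 [[52.5, 3.9]]
175 285 354 52 [[45.5, 3.9]]
190 285 351 64 [[38.2, 3.3]]
205 285 354 62 [[30.7, 4.0]]
220 285 348 50 [[23.0, 2.6]]
235 301 323 23 [[15.1, 0.5]]
250 301 323 23 [[6.8, 0.5]]
265 301 323 23 [[-1.7, 0.5]]
```

View pics/w7.png

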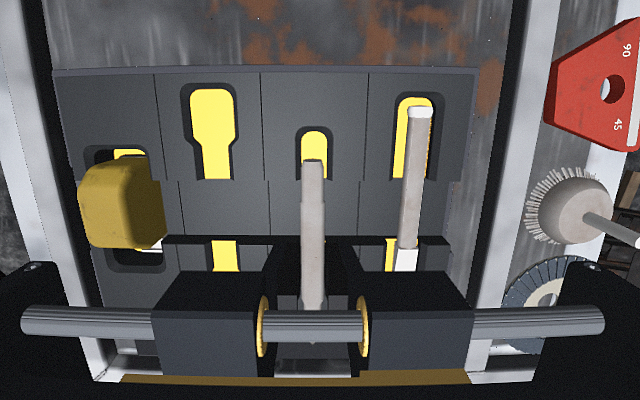

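The punch (312,230) is nearly centred over its slot (313,155). The tape and chisel sit in theirs. I'll shift +1 mm across and lower.

```bash
python3 -m inch '[[-1,[-0.0005,0.001,0.02],[0,0,0.2]],[-1,[0,0,0.02],[0,0,0]],[-1,[0,0,0.012],[0,0,0]],[-1,[0,0,0.008],[0,0,0]],[-1,[0,0,0.006],[0,0,0]],[-1,[0,0,0.004],[0,0,0]],[-1,[0,0,0.002],[0,0,0]],[-1,[0,0,0],[0,0,0]],[-1,[0,0,0],[0,0,0]]]'
```

```text
clock: 22.73
tool_pos: [0.5201, -0.3367, 0.2088]
tcp_rot: [[0.236, 0.972, 0.001], [0.972, -0.236, -0.001], [-0.001, 0.001, -1.0]]
ft_force: [-0.6, -0.6, -0.5]
width: 0.0118
grip_force: 20.0
```

```bash
python3 -m inch '[[-1,[0,0,0.0015],[0,0,0]],[-1,[0,0,0.0015],[0,0,0]],[-1,[0,0,0],[0,0,0]],[-0.3,[0,0,0],[0,0,0]],[-0.3,[0,0,0],[0,0,0]],[-0.3,[0,0,0],[0,0,0]],[-0.3,[0,0,-0.01],[0,0,0]],[-0.3,[0,0,-0.03],[0,0,0]],[-0.1,[0,0,-0.04],[0,0,0]],[-0.1,[0,0,-0.03],[0,0,-6.85]],[-0.1,[0,0,0],[0,0,-6.85]],[-0.1,[0,0,0],[0,0,-6.85]]]'
python3 -m inch '[[-0.1,[0,0,0],[0,0,-6.85]],[-0.1,[0,0,0],[0,0,-6.85]],[-0.1,[0,0,0],[0,0,-6.85]],[-0.1,[0,0,0],[0,0,-6.85]],[-0.1,[0,0,0],[0,0,-6.85]],[-0.1,[0,0,0],[0,0,-6.85]],[-0.1,[0,0,0],[0,0,-6.85]],[-0.1,[0,0,0],[0,0,-6.85]],[-0.1,[0,0,0],[0,0,-6.85]],[-0.1,[0,0,0],[0,0,-6.85]],[-0.1,[0,0,0],[0,0,-6.85]],[-0.1,[0,0,0],[0,0,-6.85]]]'
python3 -m inch '[[-0.1,[0.0002,0.0355,0],[0,0,0]],[-0.1,[0.0002,0.0355,0],[0,0,0]],[-0.1,[0.0002,0.0355,0],[0,0,0]],[-0.1,[0.0002,0.0355,0],[0,0,0]],[-0.1,[0.0002,0.0355,0],[0,0,0]],[-0.1,[0.0002,0.0355,0],[0,0,0]],[-0.1,[0.0002,0.0355,0],[0,0,0]],[-0.1,[0.0002,0.0355,0],[0,0,0]],[-0.1,[0.0002,0.0355,0],[0,0,0]],[-0.1,[0.0002,0.0355,0],[0,0,0]],[-0.1,[0.0002,0.0355,0],[0,0,0]],[-0.1,[0.0002,0.0355,0],[0,0,0]]]'
python3 -m inch '[[-0.1,[0,0,0],[0,0,0]],[-0.1,[0,0,0],[0,0,0]]]'
python3 - <<'E'
from h import *
s,im=snap('wrist','w8.png'); R=np.array(s['tcp_rot']);t=np.array(s['tool_pos']); print(t)
g=cv2.GaussianBlur(cv2.cvtColor(im,cv2.COLOR_RGB2GRAY),(3,3),0)
def tl(px,z): return ((cast('wrist',px,z,s)-t)@R[:,:2]*1000).round(1).tolist()
for r in range(90,290,12):
    k=np.where(g[r,290:350]>140)[0]+290
    if len(k): print(r,k.min(),k.max(),len(k),tl([[(k.min()+k.max())/2,r]],.007))
E
```

```text
clock: 23.73
tool_pos: [0.5206, -0.3371, 0.3196]
tcp_rot: [[-0.126, 0.992, 0.005], [0.992, 0.126, -0.005], [-0.005, 0.004, -1.0]]
ft_force: [-0.4, 0.0, 0.0]
width: 0.0394
grip_force: 0.0
clock: 24.73
tool_pos: [0.5199, -0.3365, 0.3162]
tcp_rot: [[-1.0, 0.01, 0.001], [0.01, 1.0, -0.001], [-0.001, -0.001, -1.0]]
ft_force: [0.2, -0.1, 0.1]
width: 0.0395
grip_force: 0.0
clock: 25.73
tool_pos: [0.5241, 0.0913, 0.3163]
tcp_rot: [[-1.0, 0.016, 0.001], [0.016, 1.0, -0.0], [-0.001, -0.0, -1.0]]
ft_force: [0.1, 0.2, 0.5]
width: 0.0395
grip_force: 0.0
clock: 25.9
tool_pos: [0.5241, 0.0912, 0.316]
tcp_rot: [[-1.0, 0.012, 0.001], [0.012, 1.0, -0.0], [-0.001, -0.0, -1.0]]
ft_force: [0.0, -0.5, 0.3]
width: 0.0398
grip_force: 0.0
[0.52414921 0.09120213 0.31601864]
102 296 321 12 [[75.3, -3.1]]
114 296 321 26 [[65.0, -3.1]]
126 303 314 12 [[54.5, -3.2]]
138 303 315 13 [[43.8, -2.7]]
150 303 314 12 [[32.9, -3.2]]
162 303 314 12 [[21.7, -3.3]]
174 303 314 12 [[10.3, -3.3]]
186 303 314 12 [[-1.4, -3.3]]
198 303 314 12 [[-13.3, -3.4]]
210 303 313 11 [[-25.6, -3.9]]
222 302 313 12 [[-38.1, -4.4]]
234 302 313 12 [[-51.1, -4.5]]
246 299 316 16 [[-64.3, -4.5]]
258 301 314 14 [[-77.9, -4.6]]
```

```bash
python3 -m inch '[[-0.1,[0,-0.003,0.03],[0,0,0.6]],[-0.1,[0,0,0.035],[0,0,0]],[-0.1,[0,0,0.035],[0,0,0]],[-0.1,[0,0,0.023],[0,0,0]],[-0.1,[0,0,0.014],[0,0,0]],[-0.1,[0,0,0.008],[0,0,0]],[-0.1,[0,0,0.002],[0,0,0]],[-0.1,[0,0,0],[0,0,0]],[-0.1,[0,0,0],[0,0,0]]]' 20
python3 - <<'E'
from h import *
z=[bot.get_state()['tool_pos'][2]]; print(z)
E
```

```text
clock: 26.7
tool_pos: [0.5251, 0.0859, 0.1694]
tcp_rot: [[-1.0, 0.028, 0.002], [0.028, 1.0, -0.0], [-0.002, -0.0, -1.0]]
ft_force: [0.1, 0.2, 0.5]
width: 0.0393
grip_force: 0.0
[np.float64(0.16935779568389173)]
```

```bash
python3 -m inch '[[-0.1,[0,0.0012,0.0015],[0,0,0]],[-0.1,[0,0,0],[0,0,0]],[-1,[0,0,0],[0,0,0]],[-1,[0,0,0],[0,0,0]],[-1,[0,0,0],[0,0,0]],[-1,[0,0,0],[0,0,0]],[-1,[0,0,0],[0,0,0]],[-1,[0,0,0],[0,0,0]],[-1,[0,0,0],[0,0,0]]]' 20
```

```text
clock: 27.45
tool_pos: [0.5244, 0.0878, 0.1668]
tcp_rot: [[-1.0, 0.027, 0.0], [0.027, 1.0, 0.0], [-0.0, 0.0, -1.0]]
ft_force: [0.5, -0.7, 2.3]
width: 0.0106
grip_force: 20.0
```

```bash
python3 -m inch '[[-1,[0,0,-0.02],[0,0,0]],[-1,[0,0,-0.035],[0,0,0]],[-1,[0,0,-0.035],[0,0,0]],[-1,[0,0,-0.033],[0,0,0]],[-1,[0.0052,-0.0342,0],[0,0,0]],[-1,[0.0052,-0.0342,0],[0,0,0]],[-1,[0.0052,-0.0342,0],[0,0,0]],[-1,[0.0052,-0.0342,0],[0,0,0]],[-1,[0.0052,-0.0342,0],[0,0,0]],[-1,[0.0052,-0.0342,0],[0,0,0]],[-1,[0.0052,-0.0342,0],[0,0,0]],[-1,[0.0052,-0.0342,0],[0,0,0]]]'
python3 -m inch '[[-1,[0.0052,-0.0342,0],[0,0,0]],[-1,[0.0052,-0.0342,0],[0,0,0]],[-1,[0.0052,-0.0342,0],[0,0,0]],[-1,[0.0052,-0.0342,0],[0,0,0]],[-1,[0,0,0],[0,0,6.8]],[-1,[0,0,0],[0,0,6.8]],[-1,[0,0,0],[0,0,6.8]],[-1,[0,0,0],[0,0,6.8]],[-1,[0,0,0],[0,0,6.8]],[-1,[0,0,0],[0,0,6.8]],[-1,[0,0,0],[0,0,6.8]],[-1,[0,0,0],[0,0,6.8]]]'
python3 -m inch '[[-1,[0,0,0],[0,0,6.8]],[-1,[0,0,0],[0,0,6.8]],[-1,[0,0,0],[0,0,6.8]],[-1,[0,0,0],[0,0,6.8]],[-1,[0,0,0],[0,0,6.8]],[-1,[0,0,0],[0,0,6.8]],[-1,[0,0,0],[0,0,6.8]],[-1,[0,0,0],[0,0,0]],[-1,[0,0,0],[0,0,0]]]'
python3 - <<'E'
from h import *
s,im=snap('wrist','w9.png'); np.save('s9.npy',s,allow_pickle=True); R=np.array(s['tcp_rot']);t=np.array(s['tool_pos'])
hs=cv2.cvtColor(im,cv2.COLOR_RGB2HSV); g=cv2.cvtColor(im,cv2.COLOR_RGB2GRAY)
def tl(px,z): return ((cast('wrist',px,z,s)-t)@R[:,:2]*1000).round(1).tolist()
y=cv2.inRange(hs,(18,120,180),(36,255,255)); n,l,st,c=cv2.connectedComponentsWithStats(y)
for i in range(1,n):
    x,yy,w,h,a=st[i]
    if a>40 and 180<x<500 and yy<270:
        print(st[i],tl([[x,yy+h/2],[x+w-1,yy+h/2]],.036),'top',tl([[x+w/2,yy]],.036))
zt=t[2]-.1668+.008
for r in range(90,270,10):
    k=np.where((g[r,285:355]>125)&(hs[r,285:355,1]<60))[0]+285
    if len(k): print(r,k.min(),k.max(),len(k),tl([[(k.min()+k.max())/2,r]],zt))
E
```

```text
clock: 28.45
tool_pos: [0.4747, -0.1862, 0.2896]
tcp_rot: [[-1.0, 0.027, -0.0], [0.027, 1.0, 0.0], [0.0, 0.0, -1.0]]
ft_force: [1.3, 0.7, -1.6]
width: 0.0106
grip_force: 20.0
clock: 29.45
tool_pos: [0.4508, -0.3207, 0.2893]
tcp_rot: [[-0.555, 0.832, -0.001], [0.832, 0.555, 0.001], [0.001, -0.0, -1.0]]
ft_force: [-0.4, -0.3, -0.1]
width: 0.0101
grip_force: 20.0
clock: 30.2
tool_pos: [0.4509, -0.3208, 0.2895]
tcp_rot: [[0.23, 0.973, -0.0], [0.973, -0.23, 0.0], [0.0, -0.0, -1.0]]
ft_force: [-1.4, 1.0, -0.2]
width: 0.0101
grip_force: 20.0
[ 291   87   43   39 1127] [[73.8, -14.6], [73.8, 15.4]] top [[87.0, 0.8]]
[479  97  38  76 734] [[54.4, 124.4], [54.9, 153.1]] top [[81.8, 134.6]]
[393 128  26  45 430] [[42.4, 60.7], [42.5, 79.5]] top [[58.9, 69.0]]
[202 144  42  13 281] [[42.4, -81.7], [42.3, -50.9]] top [[47.2, -65.4]]
[ 187  179   47   61 1566] [[-4.4, -98.7], [-4.3, -61.8]] top [[20.5, -77.3]]
[459 230  17  60 338] [[-49.5, 124.2], [-49.7, 138.1]] top [[-22.1, 127.1]]
[385 232  24  38 341] [[-40.6, 60.6], [-40.7, 79.8]] top [[-23.6, 69.1]]
90 302 303 2 [[83.0, -3.5]]
100 290 335 15 [[79.0, 0.7]]
110 285 339 24 [[74.9, 0.4]]
120 285 340 30 [[70.7, 0.7]]
130 286 338 53 [[66.5, 0.5]]
140 293 330 38 [[62.2, 0.2]]
150 301 324 24 [[57.8, 0.7]]
160 301 324 24 [[53.3, 0.7]]
170 301 323 23 [[48.8, 0.5]]
180 300 323 24 [[44.2, 0.2]]
190 300 323 24 [[39.5, 0.2]]
200 301 323 23 [[34.6, 0.5]]
210 301 323 23 [[29.7, 0.5]]
220 301 323 23 [[24.7, 0.5]]
230 301 323 23 [[19.6, 0.5]]
240 302 323 22 [[14.3, 0.7]]
250 302 322 21 [[9.0, 0.5]]
260 302 322 21 [[3.5, 0.5]]
```

```bash
python3 -m inch '[[-1,[0.0007,0,0.025],[0,0,0]],[-1,[0,0,0.025],[0,0,0]],[-1,[0,0,0.014],[0,0,0]],[-1,[0,0,0.008],[0,0,0]],[-1,[0,0,0.006],[0,0,0]],[-1,[0,0,0.004],[0,0,0]],[-1,[0,0,0.002],[0,0,0]],[-1,[0,0,0],[0,0,0]],[-1,[0,0,0],[0,0,0]]]'
```

```text
clock: 31.0
tool_pos: [0.4515, -0.3205, 0.2065]
tcp_rot: [[0.234, 0.972, 0.001], [0.972, -0.234, -0.001], [-0.001, 0.001, -1.0]]
ft_force: [-0.8, 0.1, -0.6]
width: 0.0103
grip_force: 20.0
```

```bash
python3 -m inch '[[-1,[0,0,0.0015],[0,0,0]],[-1,[0,0,0.0015],[0,0,0]],[-1,[0,0,0],[0,0,0]],[-0.3,[0,0,0],[0,0,0]],[-0.3,[0,0,0],[0,0,0]],[-0.3,[0,0,0],[0,0,0]],[-0.3,[0,0,-0.01],[0,0,0]],[-0.3,[0,0,-0.03],[0,0,0]],[-0.3,[0,0,-0.04],[0,0,0]],[-0.3,[0.03,0.003,-0.03],[0,0,0]],[-0.3,[0.03,0.003,-0.03],[0,0,0]],[-0.3,[0,0,0],[0,0,0]]]'
python3 -m inch '[[-0.3,[0.04,0,-0.01],[0,0,0]],[-0.3,[0.04,0,-0.01],[0,0,0]],[-0.3,[0.04,0,0],[0,0,0]],[-0.3,[0,0,0],[0,0,0]],[-0.3,[0,0,0],[0,0,0]]]'
python3 - <<'E'
from h import *
s,a=snap('wrist','w10.png'); np.save('s10.npy',s,allow_pickle=True); _,t=snap('top','t10.png')
_,c=snap('scene','sc10.png')
# tray region crops
P=[(.384+dx,-.32+dy,.04) for dx,dy in((-.06,-.14),(.3,.14),(-.06,.14),(.3,-.14))]
out=[]
for n,im in(('wrist',a),('top',t),('scene',c)):
    p=proj(n,P,s); lo=np.clip(p.min(0),0,[639,399]).astype(int);hi=np.clip(p.max(0),1,[640,400]).astype(int)
    print(n,lo,hi); b=im[lo[1]:hi[1],lo[0]:hi[0],::-1]; out.append(cv2.resize(b,(400 if n!='wrist' else 800,300),interpolation=cv2.INTER_CUBIC))
cv2.imwrite('pics/f.png',np.vstack([out[0],np.hstack(out[1:])]))
E
```

```text
clock: 32.0
tool_pos: [0.473, -0.2622, 0.3488]
tcp_rot: [[0.231, 0.973, 0.009], [0.973, -0.231, -0.005], [-0.003, 0.01, -1.0]]
ft_force: [1.1, -0.7, 0.3]
width: 0.0308
grip_force: 0.0
clock: 32.42
tool_pos: [0.4989, -0.146, 0.3618]
tcp_rot: [[0.23, 0.973, 0.0], [0.973, -0.23, -0.0], [-0.0, 0.0, -1.0]]
ft_force: [0.2, -0.8, 0.6]
width: 0.0309
grip_force: 0.0
wrist [160 173] [505 400]
top [352 131] [484 298]
scene [255 195] [506 344]
```

View pics/f.png

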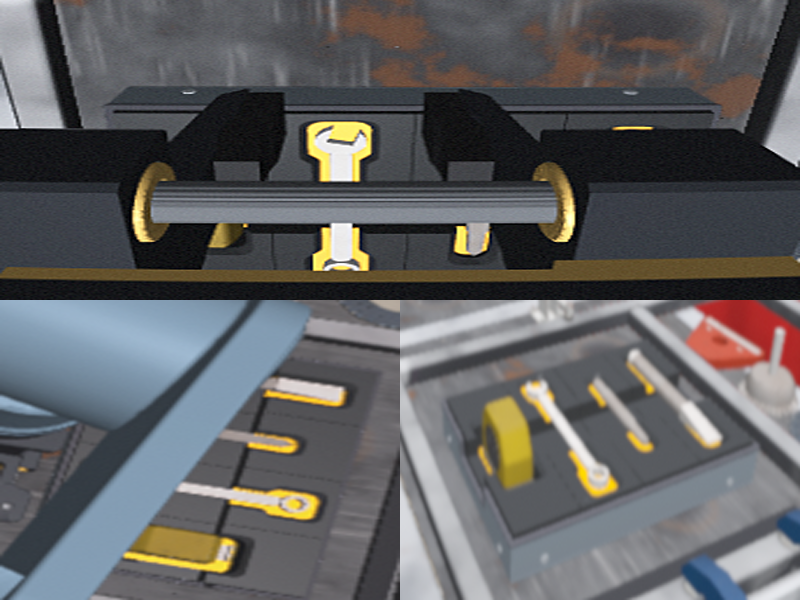

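Three wrist views now let me check the chisel's height by parallax before handing in.

Run:
```python
from h import *
u=np.array([.973,-.231]);v=np.array([.231,.973])
for f,sf,win in(('w5.png','s5.npy',(560,104,622,230)),('w7.png','s7.npy',(395,104,440,230)),('w9.png','s9.npy',(470,95,530,230))):
    s=np.load(sf,allow_pickle=True).item(); im=cv2.imread('pics/'+f); hs=cv2.cvtColor(im,cv2.COLOR_BGR2HSV); g=hs[:,:,2]
    x0,y0,x1,y1=win
    m=((g>110)&(hs[:,:,1]<80)).astype(np.uint8); m2=np.zeros_like(m); m2[y0:y1,x0:x1]=m[y0:y1,x0:x1]
    n,l,st,c=cv2.connectedComponentsWithStats(m2); i=1+st[1:,4].argmax(); k=np.argwhere(l==i)[:,::-1]
    for z in(.043,.048,.053,.058):
        P=cast('wrist',k,z,s)[:,:2]*1000; a=P@u;b=P@v; r=[]
        for lo in(-160,-185):
            q=(b>lo)&(b<lo+20); r.append(np.round([a[q].min(),a[q].max(),(a[q].min()+a[q].max())/2],1).tolist() if q.sum()>5 else None)
        print(f,z,r,'vmax',b.max().round(1))
```

```text
w5.png 0.043 [[646.0, 662.2, 654.1], [645.8, 662.0, 653.9]] vmax -130.9
w5.png 0.048 [[641.5, 657.3, 649.4], [641.3, 657.1, 649.2]] vmax -130.8
w5.png 0.053 [[637.0, 652.4, 644.7], [636.8, 652.2, 644.5]] vmax -130.8
w5.png 0.058 [[632.5, 647.5, 640.0], [632.3, 647.4, 639.8]] vmax -130.7
w7.png 0.043 [[646.8, 660.9, 653.9], [645.8, 661.0, 653.4]] vmax -131.0
w7.png 0.048 [[645.3, 659.1, 652.2], [644.4, 659.1, 651.7]] vmax -130.9
w7.png 0.053 [[643.8, 657.3, 650.5], [642.9, 657.3, 650.1]] vmax -130.8
w7.png 0.058 [[642.2, 655.5, 648.8], [641.4, 655.5, 648.4]] vmax -130.7
w9.png 0.043 [[646.2, 661.4, 653.8], [646.1, 661.3, 653.7]] vmax -130.7
w9.png 0.048 [[643.3, 658.1, 650.7], [643.2, 658.0, 650.6]] vmax -130.6
w9.png 0.053 [[640.3, 654.8, 647.6], [640.3, 654.8, 647.5]] vmax -130.6
w9.png 0.058 [[637.4, 651.6, 644.5], [637.2, 651.5, 644.4]] vmax -130.5
```

Chisel height by parallax comes out at about 44 mm at both points checked (48 mm when fully down), so it is not raised. All four tools are seated and released, so I'm handing in.

```bash
python3 -c "
from workcell import bot
print(bot.close_job())"
```

```text
the job is handed in; nothing more can be done
None
```

The chisel, punch, spanner and tape measure are each down in their own cut-outs and released, and the job was handed in at about 33 s of the 106 s allowed; no verdict came back.

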